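Fill the gap in the block-printing jig with the right packer

TASK

A carved lino block lies in the bed of the printing jig and leaves a gap beside it. Find which of the two wooden packers, the red-topped or the blue-topped, fills that gap (the one that fits with the least room to spare; try them if you like), and stand it fully down in the gap, upright on the jig's board, with its long side along the gap. Leave the other packer standing upright on the bench.

Things in the scene. Friction and masses are not known exactly. Their poses are not given: they have to be found in the camera images.
- jig: Printing jig, fixed: plywood board 8 mm thick (x -73 to 183, y -98 to 98 mm), with a bed in dark rails whose tops are 24 mm over the bench. Origin: under the bed's centre, at bench level, z up. Bed's inner faces: x +-52, y +-75 mm. One lino block lies against the +y rail; the gap is from it to the -y rail: 40 mm wide (middle y -55) beside the large block, 60 mm (middle y -45) beside the small.
- print_large_top (a point): Centre of the top of the large lino block: green, white leaf pattern, 100 (x) x 110 (y) x 16 mm, fixed, axes as the jig's, top level with the rails. It lies either in the bed (jig x about 0) or parked on the board outside it (jig x about +125 mm); then the small block (terracotta, yellow sun, 100 x 90 x 16 mm) is in the bed. The two always take opposite places.
- packer_narrow_mid (a point): Centre (40 mm above the underside) of the narrow packer: loose beech block with a red painted top, standing on the bench: 64 long (x axis) x 30 thick (y axis) x 80 mm high (z up), about 110 g, 5 mm bevels along the long edges of its foot. Pinch it across its thickness from above, at this height or a little higher, so the fingers clear the jig's rails.
- packer_wide_mid (a point): Centre (40 mm above the underside) of the wide packer: loose beech block with a blue painted top, standing on the bench: 64 long (x axis) x 50 thick (y axis) x 80 mm high (z up), about 180 g, 5 mm bevels along the long edges of its foot. Pinch it across its thickness from above, at this height or a little higher, so the fingers clear the jig's rails.

How it is judged:
At the end, for the whole second after the job is handed in: The packer that fills the gap stands in it at rest: down on the board (4 mm), upright (8 deg), long side along the gap (15 deg), within 12 mm of the gap's middle line and 30 mm of the middle of its length. The other packer stands upright (5 deg), at rest, on the bench, not on the jig (((x of print_large_top in the frame of jig below 0.06 m and x of packer_narrow_mid in the frame of jig between -0.03 and 0.03 m and y of packer_narrow_mid in the frame of jig between -0.067 and -0.043 m and z of packer_narrow_mid in the frame of jig between 0.044 and 0.052 m and angle between packer_narrow_mid's own z axis and vertical below 0.15 rad and angle between the y axis of packer_narrow_mid and the y axis of jig, either way round below 0.26 rad and linear speed of each of packer_narrow, packer_wide below 0.02 m/s and height (world z) of packer_wide_mid between 0.036 and 0.044 m and angle between packer_wide_mid's own z axis and vertical below 0.1 rad) or (x of print_large_top in the frame of jig above 0.06 m and x of packer_wide_mid in the frame of jig between -0.03 and 0.03 m and y of packer_wide_mid in the frame of jig between -0.057 and -0.033 m and z of packer_wide_mid in the frame of jig between 0.044 and 0.052 m and angle between packer_wide_mid's own z axis and vertical below 0.15 rad and angle between the y axis of packer_wide_mid and the y axis of jig, either way round below 0.26 rad and linear speed of each of packer_wide, packer_narrow below 0.02 m/s and height (world z) of packer_narrow_mid between 0.036 and 0.044 m and angle between packer_narrow_mid's own z axis and vertical below 0.1 rad))); the robot touches nothing.
It also fails if it takes over 40 s, if anything falls off the work surface, if the arm or the gripper's body presses on something with over 40 N, if the wrist force passes 120 N, or if a joint passes its speed limit or range.

ROBOT

A 6-joint arm with a two-finger parallel gripper is mounted at the origin on the work surface. World frame = base frame: x ahead of the robot, y to its left, z up, the work surface at z = 0. Lengths are in m, angles in rad, forces in N, time in s.
With the tool pointing down it reaches from about 0.35 to 0.85 m from the base axis. Payload 8.1 kg.
Tool frame: the origin (TCP) lies at the very end of the fingers, on their centre line; the grasp point (between the pads) lies 19 mm behind it (robot.grip_depth is the distance from the TCP to the grasp point, in m); z points along the fingers, y is the line along which they close (so a half turn about z gives the same grasp; the last joint's range is limited). The gripper opens to 93 mm and grips with 3 to 60 N. Pads are 15 mm wide; open, the fingers measure 128 mm over their backs; the gripper's body (75 mm by 188 mm) begins 65 mm behind the grasp point.
Start: joints at [-1.306, 0.13, 1.488, -0, 1.523, -0.085], TCP at [0.206, -0.564, 0.219] pointing down, gripper open.
Joint ranges: [-2.96, 2.96], [-0.89, 2.26], [0.02, 2.5], [-1.34, 4.48], [0, 2.73], [-2.66, 2.66]. Speed limits (rad/s): [2.39, 2.39, 2.79, 3.14, 3.14, 3.14].

INTERFACE

Orientations are given as [roll, pitch, yaw] about the fixed x, y, z axes, in that order (R = Rz(yaw) Ry(pitch) Rx(roll)).
In Python, from cell import robot gives the robot as it stands.
- The arm moves only by the shell command python3 -m pendant 'ROWS'. ROWS is a JSON object of lists of equal length, an entry for each row: "delta_pos": the shift along the world's x, y, z in m, a list of three; "twist": the turn, a rotation vector about the world's x, y, z in degrees, a list of three; "gripper": the opening, from 0 (shut) to 1 (fully open). A call has 1 to 10 rows; each row shifts and turns the commanded pose from where the row before left it; what a row does not reach is not made up. A row lasts 1/8 s, in which the tool goes at most 62.5 mm and 10.7 degrees, less where a joint would pass 70% of its speed; a pose out of reach is approached as far as the arm can. A call is refused whole if a number of a shift passes 0.0625 or a number of a turn 10.7, either way. A call with a gripper value outside its range is refused whole. The fingers move at their own pace and stop on an object; the grip force is fixed at half the most. Time passes only in rows, so rows that do not move let the fingers close. It gives the time, the measured TCP pose, the force, the opening and the grip force at its end, in the units of the state.
- robot.observe(): the state, without advancing time (a new reading comes with each control period).
- robot.capture(name): name is "side" or "top" or "wrist"; returns the picture (400x640x3 uint8, red, green, blue); there is no depth.
- robot.get_calibration(name): a dict with "mtx" (3x3 intrinsics, pixels), "position" and "attitude" of the camera in the world. Camera axes: x right, y down, z forward; pixel columns grow to the right and rows downward; lengths in m; the calibration is good to about 2 mm. A picture is of the moment at which its call begins: read the wrist's pose just before it. get_calibration takes no time and is no camera call; for the wrist camera it gives the pose at the moment of the call.
- robot.finish_job(): hands the job in; it is judged then, once.
The state is a dict: "time": time; "joint_positions": joint angles; "qd": joint speeds; "joint_efforts": joint torques, N m; "eef_pos": TCP position; "tool_rot": TCP orientation; "wrist_force": force on the tool from outside, world axes, zero at the start; "ft_torque": the same for the moment, N m; "gripper_width": finger opening in m; "finger_force": force on a finger pad.
Only numpy, scipy, OpenCV 4.12 (cv2) and the standard library are available. Lean on these libraries where they do the work, as an engineer would, in place of code of your own. Each camera call takes 0.05 s, during which the arm holds its last target. There are 200 camera calls.

## Working session

There is one attempt and no reset: what is moved stays moved. The work goes in short steps, Python scripts to look and compute and a shell command to move; the robot and the scene stay as the last step left them, time stands still between calls to the robot, and variables do not carry over. Pictures are saved under pics/ and viewed, at most 10 in all, crops included, and the job is handed in when it is done.

```bash
mkdir -p pics; python3 - <<'E'
from cell import robot
import cv2,numpy as np
for n in ("top","side"):
    im=robot.capture(n); np.save(f"pics/{n}.npy",im); cv2.imwrite(f"pics/{n}0.png",im[:,:,::-1])
    c=robot.get_calibration(n); print(n,c)
E
```

```text
top {'mtx': array([[375.11577188,   0.        , 318.86631587],
       [  0.        , 375.11577188, 192.29158831],
       [  0.        ,   0.        ,   1.        ]]), 'position': array([ 0.41997149, -0.07544852,  0.72735551]), 'attitude': array([-3.00137184, -0.02485521, -1.55285067])}
side {'mtx': array([[373.61291469,   0.        , 315.09362827],
       [  0.        , 373.61291469, 196.51322064],
       [  0.        ,   0.        ,   1.        ]]), 'position': array([0.24969964, 0.37926199, 0.44727942]), 'attitude': array([-2.1933723 , -0.01620575, -2.61676011])}
```

View pics/top0.png

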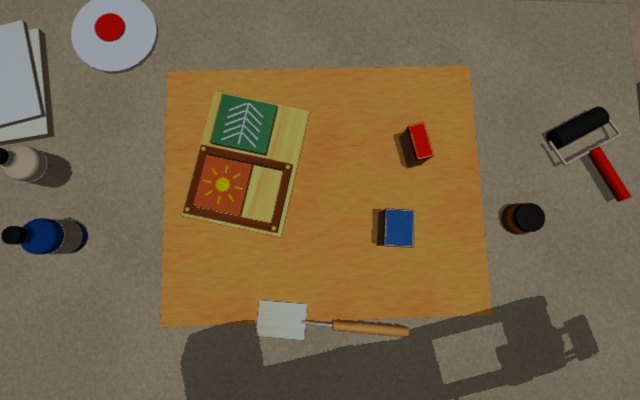

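View pics/side0.png

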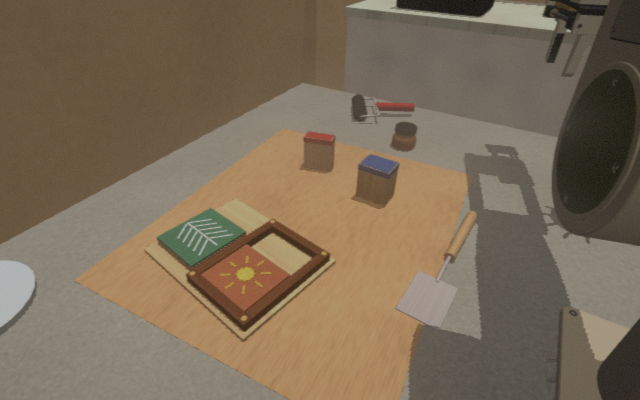

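Top view: the sun block (222,185) is in the bed with the gap at (263,192), and the leaf block is parked at (245,123). So the gap is 60 mm and blue, at (399,228), is the packer to place. Red is at (421,141). Side view: blue top (379,166), red top (320,138), sun (245,273). Next I'll measure from both views.

```bash
cat > h.py <<'E'
import cv2,numpy as np
from scipy.spatial.transform import Rotation as R
def ray(c,uv):
    d=np.linalg.inv(c["mtx"])@np.r_[uv,1]; d=R.from_euler("xyz",c["attitude"]).as_matrix()@d
    return np.array(c["position"]),d/np.linalg.norm(d)
def plane(c,uv,z):
    p,d=ray(c,uv); return p+d*(z-p[2])/d[2]
def tri(c1,u1,c2,u2):
    p,d=ray(c1,u1);q,e=ray(c2,u2)
    s=np.linalg.lstsq(np.c_[d,-e],q-p,rcond=None)[0]
    a,b=p+d*s[0],q+e*s[1]; return (a+b)/2,np.linalg.norm(a-b)
HSV=dict(blue=((105,120,50),(125,255,255)),red=((174,150,90),(180,255,255)),red2=((0,200,110),(3,255,255)),green=((60,80,30),(90,255,255)),terra=((3,150,100),(11,225,220)),brown=((0,80,0),(14,255,85)))
def blob(im,name,box):
    h=cv2.cvtColor(im,cv2.COLOR_RGB2HSV); m=cv2.inRange(h,*HSV[name])
    if name=="red": m|=cv2.inRange(h,*HSV["red2"])
    k=np.zeros_like(m);x0,y0,x1,y1=box;k[y0:y1,x0:x1]=255;m&=k
    m=cv2.morphologyEx(m,cv2.MORPH_CLOSE,np.ones((3,3)))
    cs=cv2.findContours(m,cv2.RETR_EXTERNAL,cv2.CHAIN_APPROX_NONE)[0]
    return cv2.convexHull(max(cs,key=cv2.contourArea))[:,0].astype(float)
def cen(h):
    m=cv2.moments(h.astype(np.float32)); return np.array([m["m10"],m["m01"]])/m["m00"]
def rect(c,h,z):
    P=np.array([plane(c,u,z)[:2] for u in h])
    (x,y),(w,l),a=cv2.minAreaRect((P*1000).astype(np.float32)); return [round(float(v),1) for v in (x,y,w,l,a)]
E
python3 - <<'E'
from h import *
from cell import robot
ct,cs=robot.get_calibration("top"),robot.get_calibration("side")
t,s=np.load("pics/top.npy"),np.load("pics/side.npy")
hv=lambda im,u:cv2.cvtColor(im,cv2.COLOR_RGB2HSV)[u[1],u[0]]
print("hsv",[hv(t,u) for u in((399,228),(421,141),(205,170),(270,233),(260,110))],[hv(s,u) for u in((379,166),(320,138),(225,275),(255,310))])
B=dict(blue=((370,200,425,255),(350,150,405,180),.08),red=((400,115,440,165),(300,128,340,150),.08),green=((205,90,285,160),(150,200,255,270),.024),terra=((185,145,252,222),(190,240,300,325),.024),brown=((175,135,300,245),(180,210,340,330),.024))
for n,(bt,bs,z) in B.items():
    a,b=blob(t,n,bt),blob(s,n,bs)
    print(n,cen(a).round(1),cen(b).round(1),*tri(ct,cen(a),cs,cen(b)),rect(ct,a,z),rect(cs,b,z))
E
```

```text
hsv [array([108, 208, 115], dtype=uint8), array([  1, 255, 156], dtype=uint8), array([  9, 212, 148], dtype=uint8), array([ 24, 139, 156], dtype=uint8), array([ 68, 139,  90], dtype=uint8)] [array([116,  62, 115], dtype=uint8), array([  5, 144, 147], dtype=uint8), array([ 20, 155, 156], dtype=uint8), array([ 12, 145, 109], dtype=uint8)]Traceback (most recent call last):
  File "<stdin>", line 9, in <module>
  File "h.py", line 19, in blob
    return cv2.convexHull(max(cs,key=cv2.contourArea))[:,0].astype(float)
                          ~~~^^^^^^^^^^^^^^^^^^^^^^^^
ValueError: max() iterable argument is empty
```

```bash
python3 - <<'E'
import h
from h import *
from cell import robot
ct,cs=robot.get_calibration("top"),robot.get_calibration("side")
t,s=np.load("pics/top.npy"),np.load("pics/side.npy")
B=dict(blue=((370,200,425,255),(350,150,405,180),.08),red=((400,115,440,165),(300,128,340,150),.08),green=((205,90,285,160),(150,200,255,270),.024),terra=((185,145,252,222),(190,240,300,325),.024),brown=((175,135,300,245),(180,210,340,330),.024))
S=dict(blue=((100,40,40),(135,255,255)),red=((170,110,60),(180,255,255)),red2=((0,110,60),(7,255,255)),green=((50,60,20),(95,255,255)),terra=((3,110,92),(13,225,220)),brown=((0,60,0),(16,255,85)))
T=dict(h.HSV); o=s.copy()
for n,(bt,bs,z) in B.items():
    h.HSV.update(T);a=blob(t,n,bt);h.HSV.update(S);b=blob(s,n,bs)
    cv2.polylines(o,[b.astype(int)],1,(255,255,0));cv2.polylines(t,[a.astype(int)],1,(255,255,0))
    X,g=tri(ct,cen(a),cs,cen(b))
    print(n,cen(a).round(1),cen(b).round(1),X.round(4),round(g,4),rect(ct,a,z),rect(cs,b,z))
cv2.imwrite("pics/o.png",np.hstack([cv2.resize(t[80:260,170:450],None,fx=1.4,fy=1.4),cv2.resize(o[110:340,140:420],(392,252))])[:,:,::-1])
E
```

```text
blue [398.1 227. ] [378.8 162.9] [ 0.453  -0.2286  0.0792] 0.0021 [453.8, -228.0, 48.2, 58.8, 87.3] [452.4, -228.3, 42.2, 56.9, 86.3]
red [420.8 140. ] [319.4 136.4] [ 0.6104 -0.2725  0.0758] 0.0022 [610.4, -270.8, 57.6, 23.6, 14.7] [605.2, -265.8, 61.5, 34.9, 13.6]
green [243.5 123.7] [200.3 236. ] [0.6533 0.0588 0.0165] 0.0012 [650.9, 56.8, 108.1, 98.6, 78.9] [649.0, 60.0, 108.0, 99.0, 78.8]
terra [222.2 184.6] [244.4 278.2] [0.5314 0.0937 0.0143] 0.0009 [530.9, 91.5, 89.5, 99.0, 79.2] [529.8, 92.0, 120.9, 134.3, 79.4]
brown [238.2 188.5] [254.4 287.6] [ 0.5321  0.0719 -0.0294] 0.0015 [524.8, 61.3, 178.6, 131.3, 79.0] [482.6, 106.3, 215.0, 107.9, 43.4]
```

View pics/o.png

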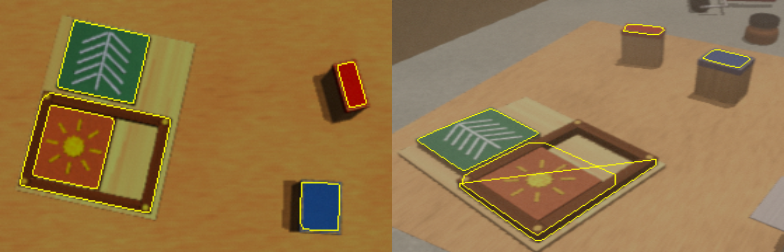

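Overlay: the top outlines fit every item, and the blue and red side outlines fit. The side outlines for the sun block and rails have leaked, so I won't use them. Jig yaw is about -11°. The gap centre is about (516,18) mm from both the sun block and the rails, and blue is at about (454,-228) mm with yaw -2.7°. Next is the tool state, then hover and check with the wrist camera.

```bash
python3 - <<'E'
from cell import robot
from h import *
s=robot.observe();print(s["time"],s["eef_pos"],np.degrees(s["tool_rot"]));print(R.from_euler("xyz",s["tool_rot"]).as_matrix().round(3))
c=robot.get_calibration("wrist");print(c)
E
```

```text
0.1 [ 0.2055133  -0.56316828  0.21770862] [-1.79906007e+02 -7.07933899e-03  2.00421889e+01]
[[ 0.939  0.343 -0.   ]
 [ 0.343 -0.939  0.002]
 [ 0.    -0.002 -1.   ]]
{'mtx': array([[358.59802453,   0.        , 316.853143  ],
       [  0.        , 358.59802453, 200.75421355],
       [  0.        ,   0.        ,   1.        ]]), 'position': array([ 0.27950003, -0.53770925,  0.38341773]), 'attitude': array([ 2.85841607e+00,  1.92583816e-03, -1.22034583e+00])}
```

```bash
python3 -m pendant '{"delta_pos":[[0.031,0.042,0],[0.031,0.042,0],[0.031,0.042,0],[0.031,0.042,0],[0.031,0.042,0],[0.031,0.042,0],[0.031,0.042,0],[0.031,0.041,0],[0,0,0],[0,0,0]],"twist":[[0,0,-3],[0,0,-3],[0,0,-3],[0,0,-3],[0,0,-3],[0,0,-3],[0,0,-3],[0,0,-2],[0,0,0],[0,0,0]],"gripper":[1,1,1,1,1,1,1,1,1,1]}'; python3 - <<'E'
from cell import robot
from h import *
c=robot.get_calibration("wrist");im=robot.capture("wrist");np.save("pics/w1.npy",im);np.save("pics/w1c.npy",c,allow_pickle=True)
cv2.imwrite("pics/w1.png",im[:,:,::-1])
a=blob(im,"blue",(0,0,640,400));print(cen(a),rect(c,a,.08))
ct=robot.get_calibration("top");print(tri(ct,(398.1,227),c,cen(a)))
E
```

```text
time: 1.35
eef_pos: [0.4533, -0.2287, 0.2183]
tool_rot: [3.142, 0.001, -0.05]
wrist_force: [0.4, -0.2, 0.8]
gripper_width: 0.0932
finger_force: 0.0
[317.29259558 185.27459934] [455.8, -229.8, 49.3, 62.9, 87.2]
(array([ 0.45465722, -0.23024639,  0.06986586]), np.float64(0.0005378799296280542))
```

View pics/w1.png

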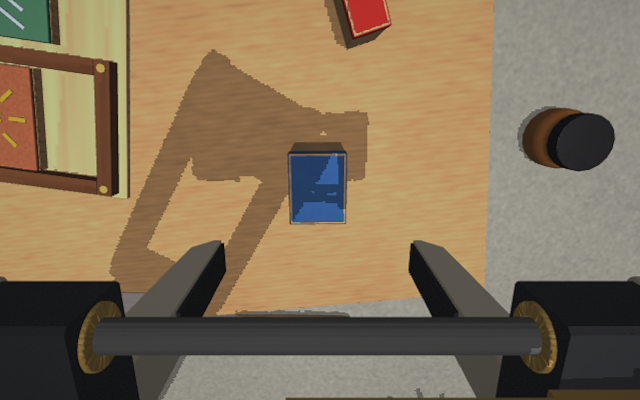

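The wrist view shows the blue top at (317,185), square between the fingers, at (455,-229) mm. That agrees with the top view, so I'll go down and grip.

```bash
python3 -m pendant '{"delta_pos":[[0.0015,-0.001,-0.046],[0,0,-0.046],[0,0,-0.046],[0,0,-0.03],[0,0,-0.018],[0,0,0],[0,0,0],[0,0,0],[0,0,0],[0,0,0]],"twist":[[0,0,0],[0,0,0],[0,0,0],[0,0,0],[0,0,0],[0,0,0],[0,0,0],[0,0,0],[0,0,0],[0,0,0]],"gripper":[1,1,1,1,1,1,0,0,0,0]}'
```

```text
time: 2.65
eef_pos: [0.4555, -0.2298, 0.0331]
tool_rot: [3.141, -0.001, -0.051]
wrist_force: [0.5, 0.6, 1.5]
gripper_width: 0.0579
finger_force: 0.0
```

```bash
python3 -m pendant '{"delta_pos":[[0,0,0],[0,0,0],[0,0,0],[0,0,0.01],[0,0,0.06],[0,0,0.06],[0,0,0.02],[0,0,0]],"twist":[[0,0,0],[0,0,0],[0,0,0],[0,0,0],[0,0,0],[0,0,0],[0,0,0],[0,0,0]],"gripper":[0,0,0,0,0,0,0,0]}'
```

```text
time: 3.65
eef_pos: [0.4563, -0.2305, 0.1852]
tool_rot: [3.139, -0.004, -0.052]
wrist_force: [-0.3, -0.7, -1.8]
gripper_width: 0.0497
finger_force: 30.0
```

Gripped: width 49.7 mm at 30 N. Now I'll turn to the jig's yaw and stop beside it, to measure the gap with the wrist camera.

```bash
python3 -m pendant '{"delta_pos":[[0.01,0.04,0],[0.012,0.05,0],[0.012,0.05,0],[0,0,0],[0,0,0],[0,0,0]],"twist":[[0,0,-2.5],[0,0,-3],[0,0,-2.5],[0,0,0],[0,0,0],[0,0,0]],"gripper":[0,0,0,0,0,0]}'; python3 - <<'E'
from cell import robot
from h import *
c=robot.get_calibration("wrist");im=robot.capture("wrist");np.save("pics/w2.npy",im);np.save("pics/w2c.npy",c,allow_pickle=True);print(c["position"])
cv2.imwrite("pics/w2.png",im[:,:,::-1])
E
```

```text
time: 4.4
eef_pos: [0.4885, -0.0906, 0.1818]
tool_rot: [3.141, 0.001, -0.192]
wrist_force: [0.1, -0.3, -1.7]
gripper_width: 0.0498
finger_force: 30.0
[ 0.56595749 -0.10656092  0.34743466]
```

View pics/w2.png

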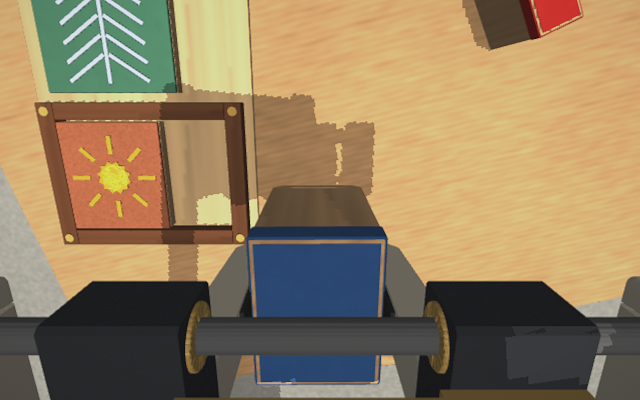

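The wrist view shows the four rail-corner pins at about (43,112), (232,112), (240,239), (69,239), all symmetric about the bed. The sun block is centred near (113,177) and the gap is clear. I'll refine the pins and triangulate against the top view.

```bash
python3 - <<'E'
from h import *
from cell import robot
c=np.load("pics/w2c.npy",allow_pickle=True).item();w=np.load("pics/w2.npy");t=np.load("pics/top.npy");ct=robot.get_calibration("top")
h=cv2.cvtColor(w,cv2.COLOR_RGB2HSV);P=[]
for u,v in((43,112),(232,112),(240,239),(69,239)):
    m=cv2.inRange(h[v-9:v+10,u-9:u+10],(12,60,130),(32,255,255))
    n,l,st,ce=cv2.connectedComponentsWithStats(m);i=1+np.argmin(np.hypot(*(ce[1:]-9).T))
    uv=ce[i]+[u-9,v-9];P.append(plane(c,uv,.024)[:2]);print(uv.round(1),st[i][4],P[-1].round(4))
P=np.array(P);m=P.mean(0);x=P[0]-P[3]+P[1]-P[2];y=P[0]-P[1]+P[3]-P[2]
print("centre",m,"yaw",np.degrees(np.arctan2(x[1],x[0])),np.degrees(np.arctan2(y[1],y[0]))-90,"sizes",np.linalg.norm(x)/2,np.linalg.norm(y)/2)
a=np.radians(-11);print("gap",m-.045*np.array([-np.sin(a),np.cos(a)]))
b=blob(w,"terra",(50,115,164,232));d=blob(t,"terra",(185,145,252,222))
print("terra",rect(c,b,.024),tri(ct,cen(d),c,cen(b)))
g=blob(w,"blue",(230,230,400,260));print(np.round([plane(c,u,.229)for u in((248,238),(386,236),(380,383),(257,383))],4)) # held top ~ tcp
s=robot.observe();print(s["eef_pos"])
E
```

```text
[ 39.6 112.3] 148 [0.5986 0.1348]
[231.3 111. ] 70 [ 0.5677 -0.0305]
[239.8 237.8] 69 [ 0.4505 -0.008 ]
[ 68.9 237.9] 65 [0.482  0.1547]
centre [0.52469454 0.06277605] yaw -10.285859854482556 -10.785412992805533 sizes 0.11886498198430072 0.16692872630716651
gap [0.51610814 0.01860282]
terra [530.5, 97.6, 103.6, 103.6, 78.3] (array([0.53240748, 0.09316345, 0.02379761]), np.float64(0.0048783557660752415))
[[ 0.5231 -0.0733  0.229 ]
 [ 0.5145 -0.1215  0.229 ]
 [ 0.4517 -0.1103  0.229 ]
 [ 0.4612 -0.0615  0.229 ]]
[ 0.48868162 -0.09071465  0.18208529]
```

Gap centre is (516,18) mm again, with yaw -10.8°. The held packer sits within 1 mm of the TCP. Moving over the gap and part way down.

```bash
python3 -m pendant '{"delta_pos":[[0.009,0.036,0],[0.009,0.036,0],[0.0095,0.037,0],[0,0,-0.04],[0,0,-0.04],[0,0,-0.016],[0,0,0],[0,0,0]],"twist":[[0,0,0],[0,0,0],[0,0,0],[0,0,0],[0,0,0],[0,0,0],[0,0,0],[0,0,0]],"gripper":[0,0,0,0,0,0,0,0]}'; python3 - <<'E'
from cell import robot
from h import *
im=robot.capture("top");s=robot.capture("side")
a=np.hstack([cv2.resize(im[130:250,170:310],None,fx=2.8,fy=2.8),cv2.resize(s[170:340,160:358],(392,336))])
cv2.imwrite("pics/c3.png",a[:,:,::-1])
E
```

```text
time: 5.45
eef_pos: [0.518, 0.0189, 0.0885]
tool_rot: [-3.141, -0.003, -0.192]
wrist_force: [-0.1, 0.4, -1.1]
gripper_width: 0.05
finger_force: 30.0
```

View pics/c3.png

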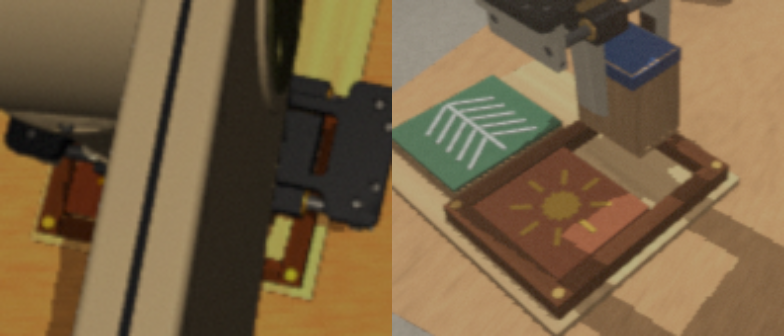

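The arm hides the top view. The side crop shows the packer upright over the gap, square to the jig. I'll lower it slowly and watch the force.

```bash
python3 -m pendant '{"delta_pos":[[0,-0.001,-0.012],[0,0,-0.012],[0,0,-0.008],[0,0,-0.006],[0,0,0]],"twist":[[0,0,0],[0,0,0],[0,0,0],[0,0,0],[0,0,0]],"gripper":[0,0,0,0,0]}'
```

```text
time: 6.18
eef_pos: [0.5161, 0.0184, 0.0478]
tool_rot: [3.141, 0.001, -0.191]
wrist_force: [-0.6, -0.5, -1.0]
gripper_width: 0.0498
finger_force: 30.0
```

```bash
python3 -m pendant '{"delta_pos":[[0,0,-0.003],[0,0,-0.002],[0,0,-0.001],[0,0,0],[0,0,0]],"twist":[[0,0,0],[0,0,0],[0,0,0],[0,0,0],[0,0,0]],"gripper":[0,0,0,0,0]}'
```

```text
time: 6.8
eef_pos: [0.5168, 0.0183, 0.0428]
tool_rot: [-3.142, -0.0, -0.191]
wrist_force: [0.4, -0.6, -2.4]
gripper_width: 0.0499
finger_force: 30.0
```

```bash
python3 -m pendant '{"delta_pos":[[0,0,-0.001],[0,0,-0.001],[0,0,0],[0,0,0]],"twist":[[0,0,0],[0,0,0],[0,0,0],[0,0,0]],"gripper":[0,0,0,0]}'
```

```text
time: 7.3
eef_pos: [0.5169, 0.0183, 0.0408]
tool_rot: [-3.142, -0.0, -0.191]
wrist_force: [-0.8, -0.0, 1.5]
gripper_width: 0.0499
finger_force: 30.0
```

Light contact at the expected height (TCP 0.041). Release, rise and move clear.

```bash
python3 -m pendant '{"delta_pos":[[0,0,0],[0,0,0],[0,0,0],[0,0,0],[0,0,0.02],[0,0,0.05],[0,0,0.06],[0,-0.05,0.04],[0,-0.06,0],[0,-0.06,0]],"twist":[[0,0,0],[0,0,0],[0,0,0],[0,0,0],[0,0,0],[0,0,0],[0,0,0],[0,0,0],[0,0,0],[0,0,0]],"gripper":[0.8,0.8,0.8,0.8,0.8,0.8,0.8,0.8,0.8,0.8]}'; python3 -m pendant '{"delta_pos":[[-0.03,-0.05,0],[-0.03,-0.05,0],[-0.03,-0.05,0],[0,0,0],[0,0,0]],"twist":[[0,0,0],[0,0,0],[0,0,0],[0,0,0],[0,0,0]],"gripper":[0.8,0.8,0.8,0.8,0.8]}'; python3 - <<'E'
import h
from h import *
from cell import robot
t,s=robot.capture("top"),robot.capture("side");ct,cs=robot.get_calibration("top"),robot.get_calibration("side")
a=blob(t,"blue",(230,160,300,240));h.HSV["blue"]=((100,40,40),(135,255,255));b=blob(s,"blue",(200,120,350,300))
print(rect(ct,a,.088),tri(ct,cen(a),cs,cen(b)))
o=np.hstack([cv2.resize(t[100:260,170:450],(420,240)),cv2.resize(s[110:340,140:420],(292,240))])
cv2.imwrite("pics/c4.png",o[:,:,::-1])
E
```

```text
time: 8.55
eef_pos: [0.517, -0.1521, 0.2109]
tool_rot: [3.141, -0.002, -0.19]
wrist_force: [-0.1, 0.1, 0.3]
gripper_width: 0.0747
finger_force: 0.0
time: 9.18
eef_pos: [0.4267, -0.3003, 0.2096]
tool_rot: [-3.141, -0.0, -0.192]
wrist_force: [-0.7, 0.4, -0.5]
gripper_width: 0.0743
finger_force: 0.0
[515.3, 18.3, 44.5, 58.7, 79.7] (array([0.51548259, 0.01906031, 0.08004411]), np.float64(0.0018756099267757801))
```

View pics/c4.png

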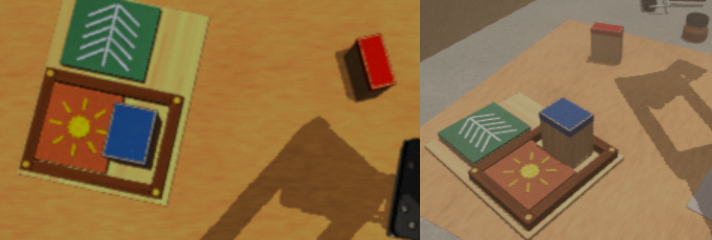

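The picture shows the blue packer upright in the gap at (515,18) mm, yaw about -10°. Red still stands on the bench, untouched. The triangulated top reads 80 mm against the expected 88 mm. The leaf block read about 7 mm low in the same views, and the TCP height and light contact at release show the packer is seated on the board.

```bash
python3 -c "from cell import robot; print(robot.finish_job())"
```

```text
the job is handed in; nothing more can be done
None
```

The blue-topped packer stands in the 60 mm gap beside the small block, upright and within about 1 mm of the measured middle, the red packer is untouched on the bench, and the job was handed in at about 9 s; no verdict came back.

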